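# Roll a chromatography column into its vee cradle and clamp it

### The job

Pick up the large steel column (the one that is both thick and long) and lay it across the sloping loading rails of the vee cradle, then let go so that it rolls down by itself and settles in the vee. Once it lies still there, swing the clamp arm over and down until it rests on the tube.

Things in the scene. Friction and masses are not known exactly. Their poses are not given: they have to be found in the camera images.
- column: The large steel column: tube 30 mm thick, 130 mm between hexagonal end fittings (36 mm across flats, 22 mm long), 204 mm overall, 0.34 to 0.56 kg. Origin on its axis at mid-length, y along the axis. It lies on hexagon flats, axis 18 mm high, so it does not roll on the bench. Two unwanted columns lie near, centres 80 mm or more away: one as long but 14 mm thick, one as thick but 116 mm long.
- cradle: Fixed vee cradle: two bent aluminium bars, each 12 mm wide, at y = +-36 mm (60 mm gap for fingers), on a 10 mm base plate. Origin on the bench below the vee's bottom line; y along the vee, z up, x down the rails to the clamp hinge. 45-degree vee, bottom 30 mm high, far side up to x 38, height 68. The tube lies across both bars, hexagons outside them; seated, its axis is at x 0, 51 mm high.
- lay_point (a point): Where the column's axis is, at mid-length, when laid on the cradle's two loading rails: cradle x -75, y 0, height 72 mm. The rails slope 10 degrees from x -112, height 63 (end stop 76 high) down to the vee's edge at x -16, height 46. Let go, the column rolls to +x into the vee; an open finger in its way holds it back until raised. Axes as the cradle's.
- clamp_arm (a joint): Hinge angle (rad) of the flat steel clamp arm: 0 level, on the seated tube (+-0.03); starts 1.2 to 1.5, nearly upright, tip up to 190 mm high. Hinge at cradle x 62, y 0, height 72 mm, parallel to y. Arm 112 mm long, 20 wide, 8 thick, black tip; shut, it points to -x, top face 76 mm high. Stays where left; 2 to 3 N near the tip moves it. Push it over from its +x side with shut fingers, then press down.
Things that resemble listed ones, but are neither listed nor needed, are in the scene too. Leave any purple look-alike of the cradle alone.

How it is judged:
By the outcome, as a careful person would: the job done as asked, in the order asked, and still so for the second after the job is handed in, with the robot touching nothing.
It also fails if it takes over 48 s, if anything falls off the work surface, if the arm or the gripper's body presses on something with over 40 N, if the wrist force passes 120 N, or if a joint passes its speed limit or range.

### The arm

A 7-joint arm with a two-finger parallel gripper is mounted at the origin on the work surface. World frame = base frame: x ahead of the robot, y to its left, z up, the work surface at z = 0. Lengths are in m, angles in rad, forces in N, time in s.
With the tool pointing down it reaches from about 0.425 to 0.875 m from the base axis. Payload 4.7 kg.
Tool frame: the origin (TCP) lies on the centre line of the jaws, within the pads' length; the fingertips stand 8 mm ahead of it and the grasp point (between the pads) lies 11 mm behind it; z points along the fingers, y is the direction in which the jaws open and shut (so a half turn about z gives the same grasp; the last joint's range is limited). The gripper opens to 87 mm and grips with 3 to 60 N. Pads are 19 mm wide; open, the fingers measure 117 mm over their backs; the gripper's body (75 mm by 190 mm) begins 51 mm behind the grasp point.
Start: joints at [1.345, 0.321, -0.07, 1.45, 0.023, 1.371, -0.057], TCP at [0.154, -0.631, 0.231] pointing down, gripper open.
Joint ranges: [-2.86, 2.86], [-0.3, 2.09], [-1.38, 1.24], [0.06, 2.45], [-1.56, 4.7], [0.09, 2.05], [-2.69, 2.69]. Speed limits (rad/s): [2.57, 2.57, 3.14, 3.14, 3.14, 3.14, 3.14].

### API

Orientations are given as a rotation vector (axis times angle).
In Python, from bench import ctrl, cams, workorder gives the robot as it stands. The module is installed in compiled form; this text tells all that it offers.
- The arm moves only by the tool carry_out, never from a script. Its argument "rows" is a list of rows, each an object with "offset": the shift along the tool's x, y, z in m, a list of three; "rot": the turn, a rotation vector about the tool's x, y, z in degrees, a list of three; "gripper": the opening, from 0 (shut) to 1 (fully open). In form: [{"offset": [dx, dy, dz], "rot": [rx, ry, rz], "gripper": gripper}, ...]. A call has 1 to 10 rows; each row shifts and turns the commanded pose from where the row before left it, along the tool's axes as they then stand; what a row does not reach is not made up. A row lasts 1/8 s, in which the tool goes at most 62.5 mm and 10.7 degrees, less where a joint would pass 70% of its speed; a pose out of reach is approached as far as the arm can. A call is refused whole if a number of a shift passes 0.0625 or a number of a turn 10.7, either way. A call with a gripper value outside its range is refused whole. The fingers move at their own pace and stop on an object; "grip_force" is the grip in N (left out, the last holds). Time passes only in rows, so rows that do not move let the fingers close. It gives the time, the measured TCP pose, the force and the opening at its end, in the units of the state.
- ctrl.get_state(): the state, without advancing time (a new reading comes with each control period).
- cams.get_image(name): name is "scene" or "top" or "wrist"; returns a dict with "img" (480x640x3 uint8, red, green, blue), "vfov" (degrees; the focal length in pixels is half the picture's height over the tangent of half this angle, whatever the lens; pixels are square), "cx", "cy" (the principal point, pixels), "k1" (the pictures are not rectified: a ray, as slopes to the right and down, at radius r is drawn at 1 + k1 r^2 times it, then the intrinsics apply), "R" (3x3) and "t" (3): a world point X has camera coordinates R X + t. Camera axes: x right, y down, z forward; pixel columns grow to the right and rows downward; lengths in m; the calibration is good to about 2 mm. A picture is of the moment at which its call begins. There is no depth.
- workorder.close_job(): hands the job in, once; it reports no verdict.
The state is a dict: "time": time; "joint_positions": joint angles; "qd": joint speeds; "joint_torque": joint torques, N m; "position": TCP position; "tool_rot": TCP orientation; "ft_force": force on the tool from outside, world axes, zero at the start; "torque": the same for the moment, N m; "grip_width": opening from 0.0 (shut) to 1.0 (fully open).
Only numpy, scipy, OpenCV 4.12 (cv2) and the standard library are available. Lean on these libraries where they do the work, as an engineer would, in place of code of your own. Each camera call takes 0.05 s, during which the arm holds its last target.

## Working session

There is one attempt and no reset: what is moved stays moved. The work goes in short steps, Python scripts to look and compute and a tool call to move; the robot and the scene stay as the last step left them, time stands still between calls to the robot, and variables do not carry over. Pictures are saved under pics/ and viewed, and the job is handed in when it is done.

Besides the shell and the picture viewer there is one more tool, called after "Call:" in YAML: its name, and indented under it one key for each argument. carry_out: Moves the arm, as the interface text tells. Its arguments: {"type":"object","properties":{"rows":{"type":"array"},"grip_force":{"type":"number"}},"required":["rows"]}

```bash
mkdir -p pics; cat > h.py <<'E'
import numpy as np, cv2
from bench import ctrl, cams, workorder
def grab(name,fn):
    d=cams.get_image(name); cv2.imwrite('pics/'+fn,d['img'][:,:,::-1]); 
    np.savez('pics/'+fn+'.npz',**d); return d
def load(fn): return dict(np.load('pics/'+fn+'.npz'))
def K(d):
    f=240/np.tan(np.radians(float(d['vfov']))/2); return np.array([[f,0,d['cx']],[0,f,d['cy']],[0,0,1]],float)
def proj(d,X):
    p,_=cv2.projectPoints(np.atleast_2d(X).astype(float),cv2.Rodrigues(d['R'])[0],np.array(d['t'],float),K(d),np.array([float(d['k1']),0,0,0]));return p[:,0]
def ray(d,uv):
    n=cv2.undistortPoints(np.atleast_2d(uv).astype(float)[:,None],K(d),np.array([float(d['k1']),0,0,0]))[:,0]
    v=np.c_[n,np.ones(len(n))]@d['R']; return -d['R'].T@d['t'],v
def onplane(d,uv,z):
    c,v=ray(d,uv); return c+v*((z-c[2])/v[:,2])[:,None]
E
python3 - <<'E'
from h import *
print(ctrl.get_state())
for n in('scene','top','wrist'):
    d=grab(n,n+'0.png');print(n,d['vfov'],d['k1'],-d['R'].T@d['t'])
E
```

```text
{'time': 0.0, 'joint_positions': array([ 1.34511121,  0.3218267 , -0.07009397,  1.45165555,  0.02262484,
        1.37080878, -0.05689393]), 'qd': array([ 0.0006566 , -0.00111654, -0.00197456,  0.00050201, -0.00016103,
        0.00077249,  0.00103485]), 'joint_torque': array([-3.70197777e-04, -4.91286314e+01, -4.03940734e-01, -3.12528026e+01,
       -6.39710063e-02,  4.37123794e-02,  1.90477235e-04]), 'position': array([ 0.15419324, -0.6308961 ,  0.22946895]), 'tool_rot': array([-3.11716534e+00, -3.75604912e-01,  5.44420837e-04]), 'ft_force': array([-0.61434131,  1.06164117,  0.3213979 ]), 'torque': array([0.02957975, 0.02729415, 0.00609775]), 'grip_width': 0.9979738674089517}
scene 56.53539792556866 -0.09298816411120847 [0.98589984 0.32328236 0.47492049]
top 50.36734091869165 0.028398992861244636 [ 0.3564824  -0.00727412  1.12045965]
wrist 59.902133393085336 -0.03751655282947499 [ 0.22395132 -0.61441729  0.38431499]
```

View pics/scene0.png

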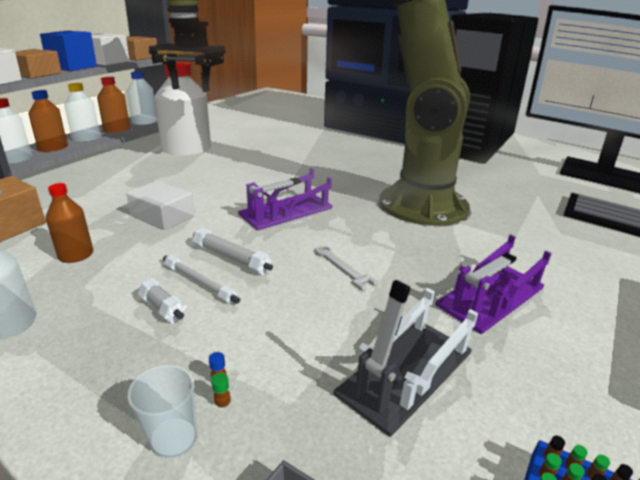

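View pics/top0.png

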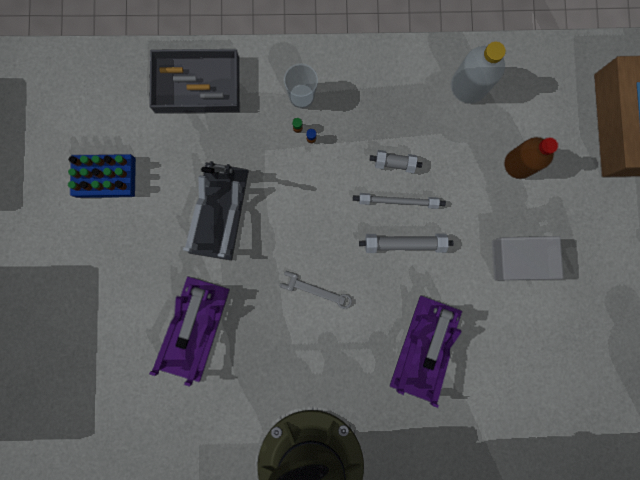

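View pics/wrist0.png

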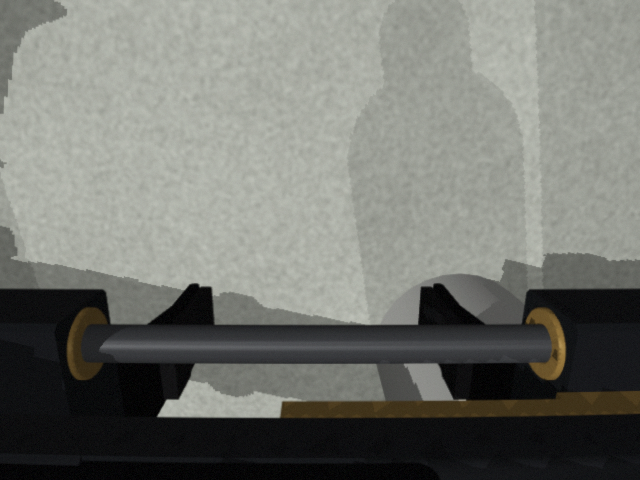

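```bash
python3 - <<'E'
from h import *
d=load('top0.png');im=d['img'][:,:,::-1]
a=cv2.resize(im[150:270,170:270],None,fx=6,fy=5,interpolation=3)
a=cv2.resize(im[150:270,170:270],None,fx=5,fy=5,interpolation=3);cv2.imwrite('pics/a.png',a)
b=cv2.resize(im[215:275,345:465],None,fx=6,fy=6,interpolation=3);cv2.imwrite('pics/b.png',b)
s=load('scene0.png')['img'][:,:,::-1]
cv2.imwrite('pics/c.png',cv2.resize(s[275:435,325:485],None,fx=3.7,fy=3.7,interpolation=3))
print(onplane(d,[[360,243],[453,243],[407,243]],.018))
E
```

```text
[[ 0.45954055 -0.11761044  0.018     ]
 [ 0.45595974 -0.31983604  0.018     ]
 [ 0.4577281  -0.21981485  0.018     ]]
```

View pics/a.png

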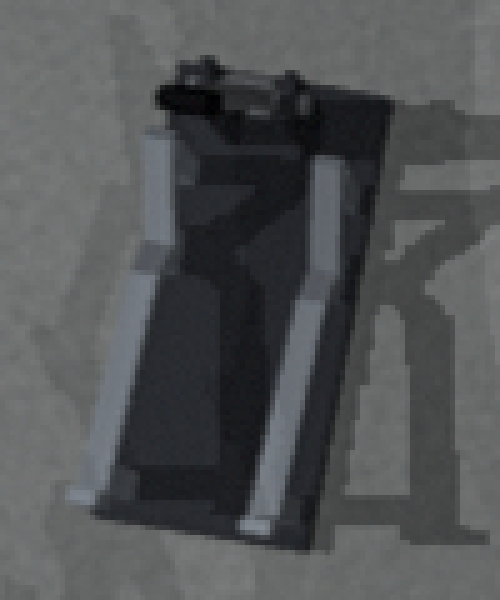

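View pics/b.png

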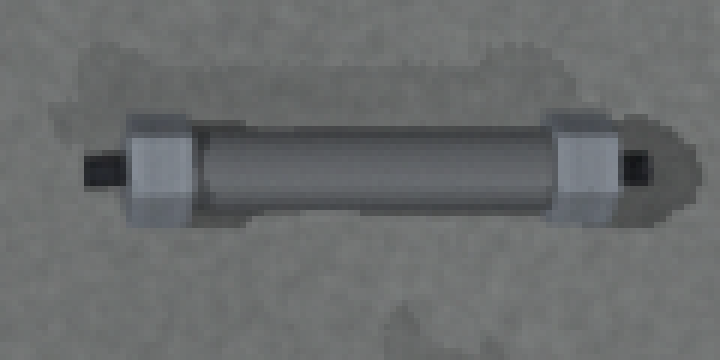

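View pics/c.png

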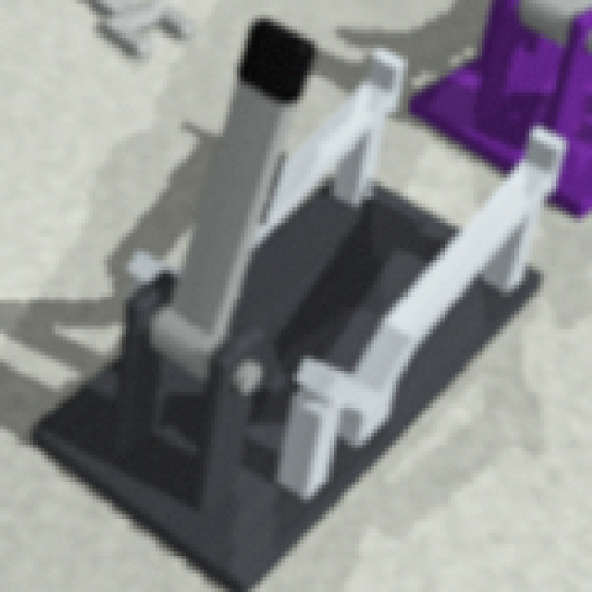

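```bash
cat > fit.py <<'E'
from h import *
from scipy.optimize import least_squares
T=load('top0.png');S=load('scene0.png')
def o(p,f,off): return (np.array(p)+.5)/f-.5+off
tp=[((-112,36,76),(82,496)),((-112,-36,76),(256,526)),((38,36,68),(160,131)),((38,-36,68),(327,158)),((-16,36,46),(146,270)),((-16,-36,46),(311,298))]
sp=[((-112,36,76),(547,143)),((-112,-36,76),(390,65)),((-16,36,46),(400,325)),((62,0,72),(205,360))]
def M(X,p):
    c,s=np.cos(p[2]),np.sin(p[2]);X=np.array(X)/1e3
    return np.c_[p[0]+c*X[:,0]-s*X[:,1],p[1]+s*X[:,0]+c*X[:,1],X[:,2]]
def res(p,which):
    r=[]
    if 't' in which: r.append(proj(T,M([a for a,_ in tp],p))-[o(b,5,[170,150]) for _,b in tp])
    if 's' in which: r.append(proj(S,M([a for a,_ in sp],p))-[o(b,3.7,[325,275]) for _,b in sp])
    return np.vstack(r).ravel()
if __name__=='__main__':
  for w in('t','s','ts'):
    q=least_squares(res,[.53,.2,-.15],args=(w,),loss='soft_l1');print(w,q.x.round(4),np.degrees(q.x[2]));print(res(q.x,'ts').reshape(-1,2).round(1).tolist())
  p=q.x; print('lay',M([(-75,0,72)],p),'hinge',M([(62,0,72)],p))
  # column edges: b crop
  e=[o(b,6,[345,215]) for b in [(127,171),(618,171)]]
  f=[o(b,6,[345,215]) for b in [(196,165),(553,170)]]
  print(onplane(T,e,.036))
E
python3 fit.py
```

```text
t [ 0.5557  0.1877 -0.1887] -10.810465225480923
[[0.2, -1.9], [0.2, -1.9], [-0.4, 0.9], [0.2, 1.4], [-0.3, 0.1], [0.2, 0.3], [-0.7, -0.9], [-1.3, -1.6], [-0.5, 0.3], [-3.8, -6.5]]
s [ 0.5589  0.1925 -0.1591] -9.116855213779623
[[-0.7, -2.6], [-0.5, -3.7], [-3.4, -0.1], [-2.6, -0.6], [-2.5, -0.8], [-1.8, -1.6], [0.1, 0.1], [-1.3, -0.1], [2.2, 2.6], [-0.3, -2.5]]
ts [ 0.5562  0.1891 -0.1829] -10.48202318832611
[[-0.3, -1.9], [-0.2, -2.2], [-1.3, 0.8], [-0.6, 1.1], [-1.0, 0.0], [-0.5, -0.0], [-0.2, -0.7], [-0.9, -1.2], [0.5, 0.8], [-2.7, -5.7]]
lay [[0.48240617 0.20277639 0.072     ]] hinge [[0.61711992 0.17785239 0.072     ]]
[[ 0.45746078 -0.12809903  0.036     ]
 [ 0.45436117 -0.3031438   0.036     ]]
```

```bash
python3 - <<'E'
from fit import *
p=[.556,.1885,-.187]
def tri(a,b):
    c1,v1=ray(T,[a]);c2,v2=ray(S,[b]);v1=v1[0]/np.linalg.norm(v1);v2=v2[0]/np.linalg.norm(v2)
    st=np.linalg.lstsq(np.c_[v1,-v2],c2-c1,rcond=None)[0];P,Q=c1+st[0]*v1,c2+st[1]*v2
    return (P+Q)/2,np.linalg.norm(P-Q)
X,e=tri(o((190,98),5,[170,150]),o((277,60),3.7,[325,275]))
c,s=np.cos(p[2]),np.sin(p[2]);dx=X[:2]-p[:2]
print(X,e,'cradle',c*dx[0]+s*dx[1],-s*dx[0]+c*dx[1])
for a in(1.2,1.3,1.4,1.5):
    t=[(62-112*np.cos(a),0,72+112*np.sin(a)),(62-95*np.cos(a),0,72+95*np.sin(a)),(62,0,72)];print(a,(proj(T,M(t,p))-[170,150])*5,(proj(S,M(t,p))-[325,275])*3.7)
# column ends in scene
d=proj(S,[[.4575,-.1281,.018],[.4544,-.3031,.018],[.456,-.2156,.018]]);print(d)
cv2.imwrite('pics/d.png',cv2.resize(S['img'][215:285,180:285,::-1],None,fx=6,fy=6,interpolation=3))
print((d-[180,215])*6)
E
```

```text
[0.59017218 0.18174594 0.17181096] 0.00026025935466260244 cradle 0.034832101722346125 -0.00028329484189732433
1.2 [[178.38294812 127.40558461]
 [189.90522877 121.18986566]
 [247.74575854  89.97395605]] [[303.55467922  29.2078114 ]
 [285.89683303  78.19312895]
 [191.68095739 336.18860327]]
1.3 [[181.83273002  97.7772986 ]
 [192.80478917  96.47940168]
 [247.74575854  89.97395605]] [[285.29668978  33.98428312]
 [270.3172682   82.89617091]
 [191.68095739 336.18860327]]
1.4 [[186.02791239  67.94160924]
 [196.31374581  71.61394131]
 [247.74575854  89.97395605]] [[265.39707137  42.22917691]
 [253.44909904  90.46553787]
 [191.68095739 336.18860327]]
1.5 [[190.91507414  38.29972929]
 [200.38896184  46.91367875]
 [247.74575854  89.97395605]] [[244.02529708  54.00983695]
 [235.44498262 100.92613001]
 [191.68095739 336.18860327]]
[[266.28518368 264.10123271]
 [200.9856954  235.83959692]
 [231.90505015 249.26741896]]
[[517.71110211 294.60739626]
 [125.9141724  125.03758153]
 [311.43030091 205.60451378]]
```

View pics/d.png

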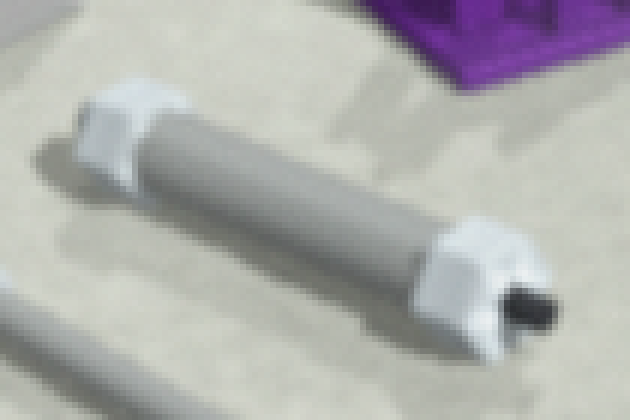

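Call:
carry_out:
  rows:
    - {"offset":[0,0,-0.01],"rot":[0,0,0],"gripper":1}
    - {"offset":[0,0,-0.02],"rot":[0,0,0],"gripper":1}
    - {"offset":[0,0,-0.02],"rot":[0,0,-9.4],"gripper":1}
    - {"offset":[0,0,0],"rot":[0,0,-9.4],"gripper":1}
    - {"offset":[0,0,0],"rot":[0,0,-9.4],"gripper":1}
    - {"offset":[0,0,0],"rot":[0,0,-9.4],"gripper":1}
    - {"offset":[0,0,0],"rot":[0,0,-9.4],"gripper":1}
    - {"offset":[0,0,0],"rot":[0,0,-9.4],"gripper":1}
    - {"offset":[0,0,0],"rot":[0,0,-9.4],"gripper":1}
    - {"offset":[0,0,0],"rot":[0,0,-9.4],"gripper":1}

```text
time: 1.4
position: [0.1544, -0.6319, 0.2826]
tool_rot: [2.235, 2.205, -0.002]
ft_force: [-0.1, -0.2, -0.2]
grip_width: 1.001
```

```bash
cat > st.py <<'E'
from h import *
import sys
from scipy.spatial.transform import Rotation as Ro
s=ctrl.get_state();R=Ro.from_rotvec(s['tool_rot']);m=R.as_matrix()
print('t',s['time'],'pos',s['position'].round(4),'F',s['ft_force'].round(1),'w',round(s['grip_width'],3),'ang y',np.degrees(np.arctan2(m[1,1],m[0,1])).round(2),'z',m[:,2].round(3))
if len(sys.argv)>3:
    print('offset tool:',(m.T@(np.array(list(map(float,sys.argv[1:4])))-s['position'])).round(4))
if len(sys.argv)>4: # target jaw angle
    a=np.radians(float(sys.argv[4])); y=[np.cos(a),np.sin(a),0];z=[0,0,-1];x=np.cross(y,z)
    print('rot tool:',np.degrees((R.inv()*Ro.from_matrix(np.c_[x,y,z])).as_rotvec()).round(2))
E
python3 st.py .456 -.2156 .14 -1.0
```

```text
t 1.4 pos [ 0.1544 -0.6319  0.2826] F [-0.1 -0.2 -0.2] w 1.001 ang y -0.77 z [ 0.    -0.002 -1.   ]
offset tool: [0.4206 0.2959 0.1418]
rot tool: [0.03 0.13 0.23]
```

Call:
carry_out:
  rows:
    - {"offset":[0.02,0.014,0],"rot":[0,0,0.2],"gripper":1}
    - {"offset":[0.05,0.035,0],"rot":[0,0,0],"gripper":1}
    - {"offset":[0.05,0.035,0],"rot":[0,0,0],"gripper":1}
    - {"offset":[0.05,0.035,0],"rot":[0,0,0],"gripper":1}
    - {"offset":[0.05,0.035,0.01],"rot":[0,0,0],"gripper":1}
    - {"offset":[0.05,0.035,0.025],"rot":[0,0,0],"gripper":1}
    - {"offset":[0.05,0.035,0.03],"rot":[0,0,0],"gripper":1}
    - {"offset":[0.05,0.035,0.035],"rot":[0,0,0],"gripper":1}
    - {"offset":[0.04,0.03,0.03],"rot":[0,0,0],"gripper":1}
    - {"offset":[0.01,0.007,0.012],"rot":[0,0,0],"gripper":1}

```text
time: 2.65
position: [0.4526, -0.2264, 0.1464]
tool_rot: [2.239, 2.204, 0.002]
ft_force: [0.3, 0.3, 0.0]
grip_width: 0.998
```

```bash
python3 - <<'E'
from h import *
d=grab('wrist','w1.png')
print(proj(d,[[.4575,-.1281,.018],[.4544,-.3031,.018],[.456,-.2156,.018]]))
E
python3 st.py .456 -.2156 .012 -1.0
```

```text
[[320.8674407   88.91450279]
 [319.95606297 336.33589393]
 [320.46358005 222.13855853]]
t 2.7 pos [ 0.4521 -0.2266  0.1454] F [ 0.5  1.1 -1.4] w 0.999 ang y -0.96 z [-0.     0.001 -1.   ]
offset tool: [0.0109 0.0038 0.1334]
rot tool: [-0.02 -0.08  0.04]
```

View pics/w1.png

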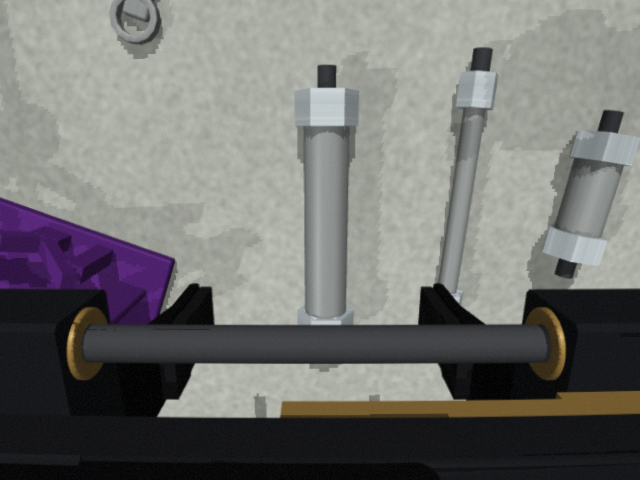

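Call:
carry_out:
  rows:
    - {"offset":[0.006,0.003,0.01],"rot":[0,0,0],"gripper":1}
    - {"offset":[0.005,0.003,0.02],"rot":[0,0,0],"gripper":1}
    - {"offset":[0,0,0.025],"rot":[0,0,0],"gripper":1}
    - {"offset":[0,0,0.025],"rot":[0,0,0],"gripper":1}
    - {"offset":[0,0,0.02],"rot":[0,0,0],"gripper":1}
    - {"offset":[0,0,0.015],"rot":[0,0,0],"gripper":1}
    - {"offset":[0,0,0.01],"rot":[0,0,0],"gripper":1}
    - {"offset":[0,0,0.006],"rot":[0,0,0],"gripper":1}
    - {"offset":[0,0,0],"rot":[0,0,0],"gripper":1}

```text
time: 3.82
position: [0.4568, -0.2193, 0.0152]
tool_rot: [-2.246, -2.197, 0.0]
ft_force: [-0.4, 0.3, 0.0]
grip_width: 1.001
```

```bash
python3 st.py .458 -.2156 .012 -1.0
```

```text
t 3.825 pos [ 0.4568 -0.2193  0.0152] F [-0.4  0.3  0. ] w 1.001 ang y -1.26 z [-0. -0. -1.]
offset tool: [0.0037 0.0011 0.0032]
rot tool: [-0.01  0.   -0.26]
```

Call:
carry_out:
  rows:
    - {"offset":[0.0037,0.001,0.003],"rot":[0,0,0],"gripper":1}
    - {"offset":[0,0,0],"rot":[0,0,0],"gripper":0.5}
    - {"offset":[0,0,0],"rot":[0,0,0],"gripper":0.2}
    - {"offset":[0,0,0],"rot":[0,0,0],"gripper":0.2}
    - {"offset":[0,0,0],"rot":[0,0,0],"gripper":0.2}
    - {"offset":[0,0,0],"rot":[0,0,0],"gripper":0.2}
  grip_force: 40

```text
time: 4.58
position: [0.4579, -0.2156, 0.0122]
tool_rot: [2.246, 2.197, -0.0]
ft_force: [-0.6, 0.0, 0.2]
grip_width: 0.519
```

Call:
carry_out:
  rows:
    - {"offset":[0,0,0],"rot":[0,0,0],"gripper":0.2}
    - {"offset":[0,0,0],"rot":[0,0,0],"gripper":0.2}
    - {"offset":[0,0,0],"rot":[0,0,0],"gripper":0.2}
    - {"offset":[0,0,0],"rot":[0,0,0],"gripper":0.2}

```text
time: 5.08
position: [0.4585, -0.2156, 0.0124]
tool_rot: [2.245, 2.196, 0.001]
ft_force: [2.8, -0.5, -0.6]
grip_width: 0.336
```

Call:
carry_out:
  rows:
    - {"offset":[0,0,0],"rot":[0,0,0],"gripper":0.1}
    - {"offset":[0,0,-0.005],"rot":[0,0,0],"gripper":0.1}
    - {"offset":[0,0,-0.02],"rot":[0,0,0],"gripper":0.1}
    - {"offset":[0,0,-0.03],"rot":[0,0,0],"gripper":0.1}
    - {"offset":[0,0,-0.03],"rot":[0,0,0],"gripper":0.1}
    - {"offset":[0,0,-0.03],"rot":[0,0,0],"gripper":0.1}
    - {"offset":[0,0,-0.03],"rot":[0,0,0],"gripper":0.1}
    - {"offset":[0,0,-0.02],"rot":[0,0,0],"gripper":0.1}
    - {"offset":[0,0,-0.005],"rot":[0,0,0],"gripper":0.1}
    - {"offset":[0,0,0],"rot":[0,0,0],"gripper":0.1}

```text
time: 6.32
position: [0.457, -0.2153, 0.1813]
tool_rot: [-2.245, -2.195, 0.001]
ft_force: [0.6, -0.5, -4.8]
grip_width: 0.333
```

```bash
python3 - <<'E'
from h import *
grab('wrist','w2.png')
p=[.556,.1885,-.187]
c,s=np.cos(p[2]),np.sin(p[2]);print('lay -83:',p[0]-.083*c,p[1]-.083*s)
E
python3 st.py .4744 .2039 .18 -10.7
```

```text
lay -83: 0.47444698946926295 0.2039306990565394
t 6.375 pos [ 0.4569 -0.2152  0.1809] F [ 0.4 -0.6 -4.5] w 0.334 ang y -1.26 z [-0.002  0.001 -1.   ]
offset tool: [0.4193 0.0083 0.0013]
rot tool: [-0.14 -0.05  9.44]
```

View pics/w2.png

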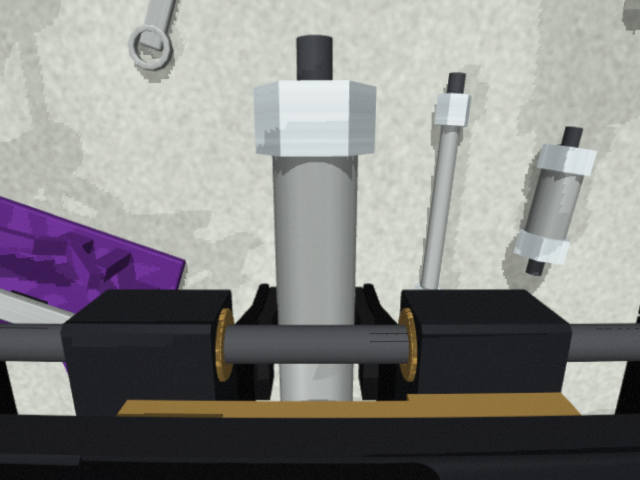

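Call:
carry_out:
  rows:
    - {"offset":[0.015,0,0],"rot":[0,0,0],"gripper":0.1}
    - {"offset":[0.035,0.002,0],"rot":[0,0,0],"gripper":0.1}
    - {"offset":[0.05,0.002,0],"rot":[0,0,0],"gripper":0.1}
    - {"offset":[0.055,0,0],"rot":[0,0,0],"gripper":0.1}
    - {"offset":[0.055,0,0],"rot":[0,0,0],"gripper":0.1}
    - {"offset":[0.055,0,0],"rot":[0,0,0],"gripper":0.1}
    - {"offset":[0.055,0.002,0],"rot":[0,0,0],"gripper":0.1}
    - {"offset":[0.05,0.002,0],"rot":[0,0,0],"gripper":0.1}
    - {"offset":[0.035,0,0],"rot":[0,0,3.4],"gripper":0.1}
    - {"offset":[0.013,0,0],"rot":[0,0,6],"gripper":0.1}

```text
time: 7.62
position: [0.4738, 0.2063, 0.1817]
tool_rot: [-2.414, -2.007, 0.001]
ft_force: [-0.1, -0.9, -3.8]
grip_width: 0.335
```

Call:
carry_out:
  rows:
    - {"offset":[0,0,0],"rot":[0,0,0],"gripper":0.1}
    - {"offset":[0,0,0],"rot":[0,0,0],"gripper":0.1}

```text
time: 7.88
position: [0.4753, 0.2015, 0.1816]
tool_rot: [2.417, 2.007, -0.002]
ft_force: [-0.8, 0.4, -4.9]
grip_width: 0.334
```

```bash
python3 - <<'E'
from h import *
from fit import M
d=grab('wrist','w3.png')
p=[.556,.1885,-.187]
print(proj(d,M([(-112,36,76),(-112,-36,76),(38,36,68),(38,-36,68),(-16,36,46),(-16,-36,46)],p)).round(0).tolist())
grab('scene','s3.png')
E
python3 st.py .4744 .2039 .09 -10.7
```

```text
[[268.0, 187.0], [271.0, 294.0], [501.0, 186.0], [489.0, 290.0], [411.0, 181.0], [405.0, 279.0]]
t 7.975 pos [0.4758 0.201  0.1819] F [ 0.8  0.8 -4.7] w 0.332 ang y -10.69 z [-0.    -0.001 -1.   ]
offset tool: [ 0.0027 -0.0019  0.0919]
rot tool: [-0.01  0.06  0.01]
```

View pics/w3.png

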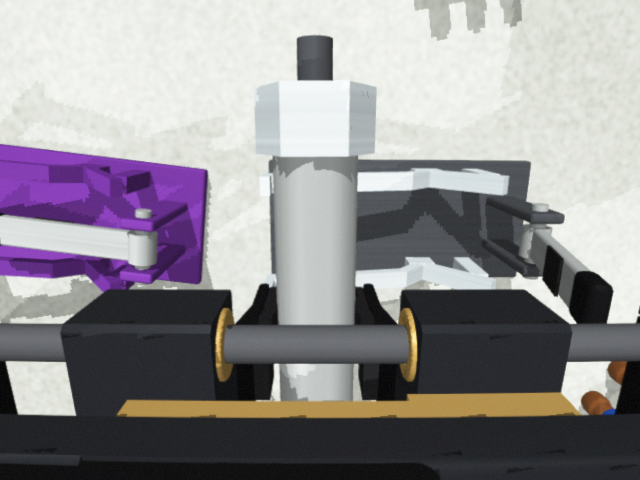

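View pics/s3.png

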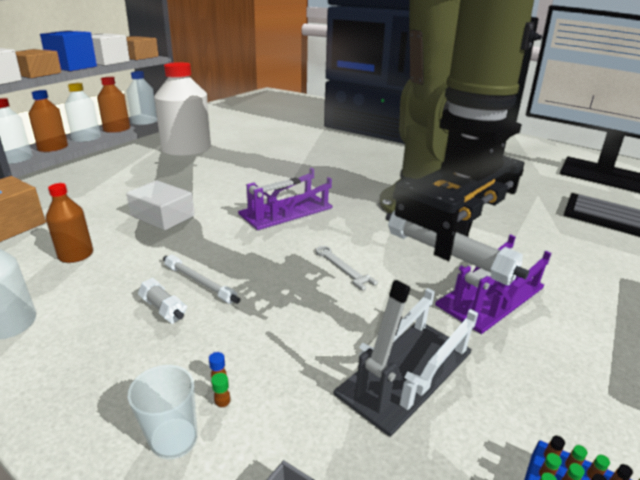

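Call:
carry_out:
  rows:
    - {"offset":[0.0027,-0.002,0.01],"rot":[0,0,0],"gripper":0.1}
    - {"offset":[0,0,0.02],"rot":[0,0,0],"gripper":0.1}
    - {"offset":[0,0,0.025],"rot":[0,0,0],"gripper":0.1}
    - {"offset":[0,0,0.025],"rot":[0,0,0],"gripper":0.1}
    - {"offset":[0,0,0.012],"rot":[0,0,0],"gripper":0.1}
    - {"offset":[0,0,0.007],"rot":[0,0,0],"gripper":0.1}
    - {"offset":[0,0,0.005],"rot":[0,0,0],"gripper":0.1}
    - {"offset":[0,0,0],"rot":[0,0,0],"gripper":0.1}
    - {"offset":[0,0,0],"rot":[0,0,0],"gripper":0.1}

```text
time: 9.1
position: [0.4749, 0.2054, 0.0787]
tool_rot: [2.418, 2.005, 0.001]
ft_force: [-0.0, 0.5, -3.3]
grip_width: 0.336
```

```bash
python3 - <<'E'
from h import *
d=grab('scene','s4.png')
cv2.imwrite('pics/s4c.png',cv2.resize(d['img'][200:435,325:565,::-1],None,fx=2.5,fy=2.5,interpolation=3))
E
python3 st.py .4744 .2039 .068 -10.7
```

```text
t 9.15 pos [0.4749 0.2053 0.0787] F [-0.8  0.8 -4.4] w 0.33 ang y -10.67 z [ 0.001  0.    -1.   ]
offset tool: [-0.0015 -0.0002  0.0107]
rot tool: [ 0.06 -0.01  0.03]
```

View pics/s4c.png

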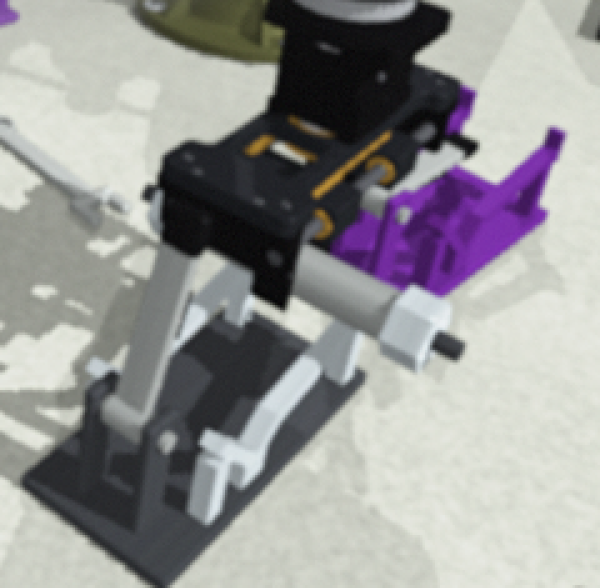

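Call:
carry_out:
  rows:
    - {"offset":[-0.001,0,0.004],"rot":[0,0,0],"gripper":0.1}
    - {"offset":[0,0,0.003],"rot":[0,0,0],"gripper":0.1}
    - {"offset":[0,0,0.001],"rot":[0,0,0],"gripper":0.1}
    - {"offset":[0,0,0],"rot":[0,0,0],"gripper":0.1}
    - {"offset":[0,0,0],"rot":[0,0,0],"gripper":0.1}

```text
time: 9.78
position: [0.4743, 0.2043, 0.0702]
tool_rot: [2.418, 2.006, 0.0]
ft_force: [-0.0, -0.1, -5.6]
grip_width: 0.336
```

```bash
python3 - <<'E'
from h import *
d=grab('scene','s5.png')
cv2.imwrite('pics/s5c.png',cv2.resize(d['img'][250:400,370:520,::-1],None,fx=4,fy=4,interpolation=3))
E
python3 st.py .4744 .2039 .068 -10.7
```

```text
t 9.825 pos [0.4743 0.2043 0.0702] F [ 0.3 -0.1 -4.4] w 0.331 ang y -10.66 z [ 0. -0. -1.]
offset tool: [-0.0003  0.0002  0.0022]
rot tool: [ 0.01 -0.    0.04]
```

View pics/s5c.png

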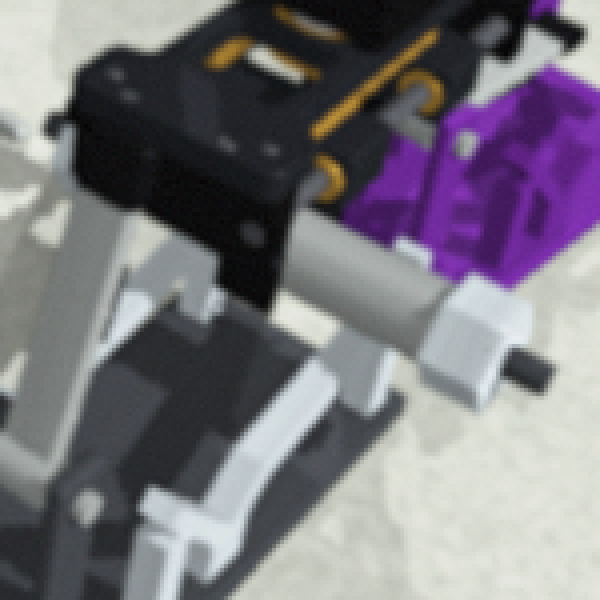

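Call:
carry_out:
  rows:
    - {"offset":[0,0,0.001],"rot":[0,0,0],"gripper":0.1}
    - {"offset":[0,0,0.001],"rot":[0,0,0],"gripper":0.1}
    - {"offset":[0,0,0],"rot":[0,0,0],"gripper":0.1}
    - {"offset":[0,0,0],"rot":[0,0,0],"gripper":0.1}

```text
time: 10.32
position: [0.4742, 0.2042, 0.0681]
tool_rot: [2.418, 2.005, -0.0]
ft_force: [-0.3, -0.1, -3.9]
grip_width: 0.331
```

Call:
carry_out:
  rows:
    - {"offset":[0,0,0.001],"rot":[0,0,0],"gripper":0.1}
    - {"offset":[0,0,0],"rot":[0,0,0],"gripper":0.1}
    - {"offset":[0,0,0],"rot":[0,0,0],"gripper":0.1}

```text
time: 10.7
position: [0.4743, 0.2043, 0.0677]
tool_rot: [2.418, 2.005, -0.0]
ft_force: [-1.4, -2.3, 5.2]
grip_width: 0.333
```

Call:
carry_out:
  rows:
    - {"offset":[0,0,0],"rot":[0,0,0],"gripper":0.5}
    - {"offset":[0,0,0],"rot":[0,0,0],"gripper":0.5}
    - {"offset":[0,0,0],"rot":[0,0,0],"gripper":0.5}
    - {"offset":[0,0,0],"rot":[0,0,0],"gripper":0.5}
    - {"offset":[0,0,0],"rot":[0,0,0],"gripper":0.5}
    - {"offset":[0,0,0],"rot":[0,0,0],"gripper":0.5}

```text
time: 11.45
position: [0.4743, 0.2042, 0.0671]
tool_rot: [2.418, 2.005, -0.0]
ft_force: [0.5, 0.9, 0.4]
grip_width: 0.497
```

```bash
python3 - <<'E'
from h import *
d=grab('scene','s6.png')
cv2.imwrite('pics/s6c.png',cv2.resize(d['img'][250:400,370:520,::-1],None,fx=4,fy=4,interpolation=3))
E
python3 st.py
```

```text
t 11.5 pos [0.4743 0.2043 0.0672] F [ 0.3  0.5 -0.5] w 0.5 ang y -10.66 z [ 0.  0. -1.]
```

View pics/s6c.png

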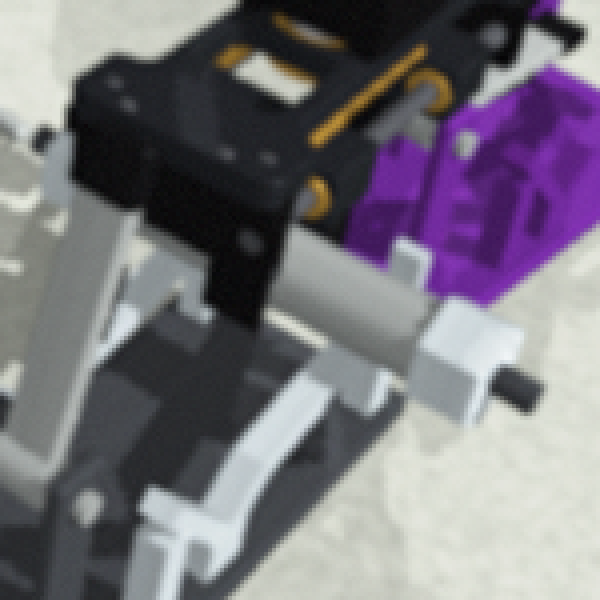

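Call:
carry_out:
  rows:
    - {"offset":[0,0,-0.005],"rot":[0,0,0],"gripper":0.5}
    - {"offset":[0,0,-0.01],"rot":[0,0,0],"gripper":0.5}
    - {"offset":[0,0,-0.015],"rot":[0,0,0],"gripper":0.5}
    - {"offset":[0,0,-0.025],"rot":[0,0,0],"gripper":0.5}
    - {"offset":[0,0,-0.03],"rot":[0,0,0],"gripper":0.5}
    - {"offset":[0,0,-0.03],"rot":[0,0,0],"gripper":0.5}
    - {"offset":[0,0,-0.03],"rot":[0,0,0],"gripper":0.2}
    - {"offset":[0,0,-0.02],"rot":[0,0,0],"gripper":0}
    - {"offset":[0,0,0],"rot":[0,0,0],"gripper":0}
    - {"offset":[0,0,0],"rot":[0,0,0],"gripper":0}

```text
time: 12.75
position: [0.4738, 0.204, 0.2318]
tool_rot: [2.418, 2.005, -0.001]
ft_force: [-0.7, 0.6, -0.5]
grip_width: 0.127
```

```bash
python3 - <<'E'
from h import *
d=grab('scene','s7.png')
cv2.imwrite('pics/s7c.png',cv2.resize(d['img'][250:440,320:520,::-1],None,fx=3,fy=3,interpolation=3))
grab('wrist','w7.png')
E
python3 st.py
```

```text
t 12.85 pos [0.4736 0.204  0.2312] F [-0.  -0.9  0.6] w 0.054 ang y -10.65 z [-0.002 -0.001 -1.   ]
```

View pics/s7c.png

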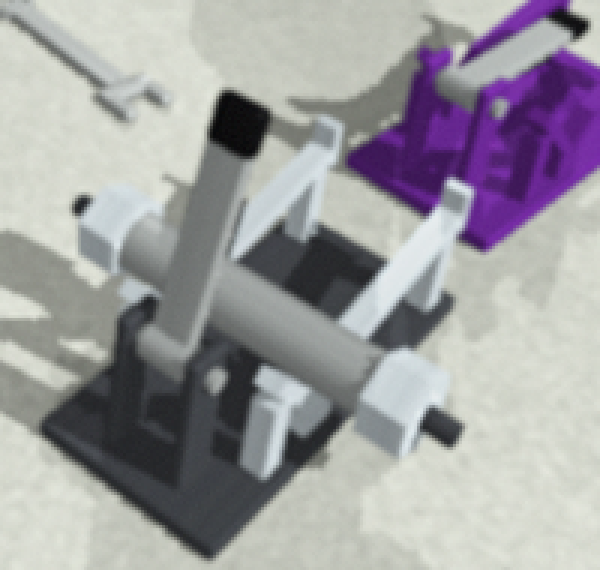

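View pics/w7.png

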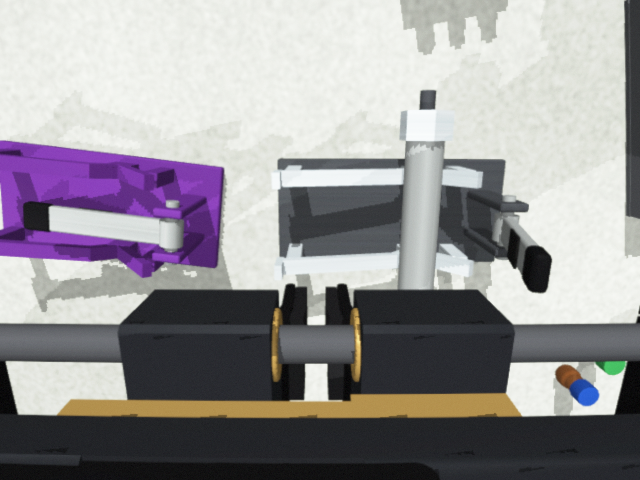

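```bash
cat > cl.py <<'E'
from h import *
p=[.556,.1885,-.187]
def cr(X):
    c,s=np.cos(p[2]),np.sin(p[2]);d=np.array(X[:2])-p[:2];return np.array([c*d[0]+s*d[1],-s*d[0]+c*d[1],X[2]])*1e3
if __name__=='__main__':
    s=ctrl.get_state();print(s['time'],cr(s['position']).round(1),s['ft_force'].round(1),s['grip_width'])
E
python3 cl.py; python3 - <<'E'
import numpy as np
P=lambda a,s=80:np.array([62-s*np.cos(a)+4*np.sin(a)+15,72+s*np.sin(a)+4*np.cos(a)+8])
for a in np.arange(1.4,-.01,-.1): print(round(a,1),P(a).round(1))
E
```

```text
12.85 [-8.380e+01 -1.000e-01  2.312e+02] [-0.  -0.9  0.6] 0.053626350980674795
1.4 [ 67.3 159.5]
1.3 [ 59.5 158.2]
1.2 [ 51.7 156. ]
1.1 [ 44.3 153.1]
1.0 [ 37.1 149.5]
0.9 [ 30.4 145.2]
0.8 [ 24.1 140.2]
0.7 [ 18.4 134.6]
0.6 [ 13.2 128.5]
0.5 [  8.7 121.9]
0.4 [  4.9 114.8]
0.3 [  1.8 107.5]
0.2 [-0.6 99.8]
0.1 [-2.2 92. ]
-0.0 [-3. 84.]
```

Call:
carry_out:
  rows:
    - {"offset":[0,0.015,0],"rot":[0,0,0],"gripper":0}
    - {"offset":[0,0.03,0],"rot":[0,0,0],"gripper":0}
    - {"offset":[0,0.035,0],"rot":[0,0,0],"gripper":0}
    - {"offset":[0,0.035,0],"rot":[0,0,0],"gripper":0}
    - {"offset":[0,0.035,0],"rot":[0,0,0],"gripper":0}
    - {"offset":[0,0.02,0],"rot":[0,0,0],"gripper":0}
    - {"offset":[0,0,0],"rot":[0,0,0],"gripper":0}
    - {"offset":[0,0,0],"rot":[0,0,0],"gripper":0}

```text
time: 13.85
position: [0.6401, 0.1735, 0.2315]
tool_rot: [-2.416, -2.006, 0.002]
ft_force: [0.5, 0.2, -0.4]
grip_width: 0.001
```

```bash
python3 cl.py; python3 - <<'E'
from h import *
d=grab('scene','s8.png')
cv2.imwrite('pics/s8c.png',cv2.resize(d['img'][180:440,300:520,::-1],None,fx=2.3,fy=2.3,interpolation=3))
grab('wrist','w8.png')
E
```

```text
13.85 [ 85.4   0.9 231.5] [ 0.5  0.2 -0.4] 0.001243876948792413
```

View pics/s8c.png

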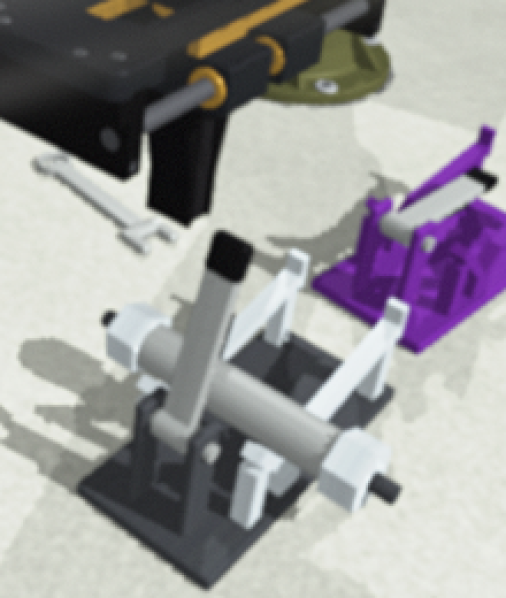

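View pics/w8.png

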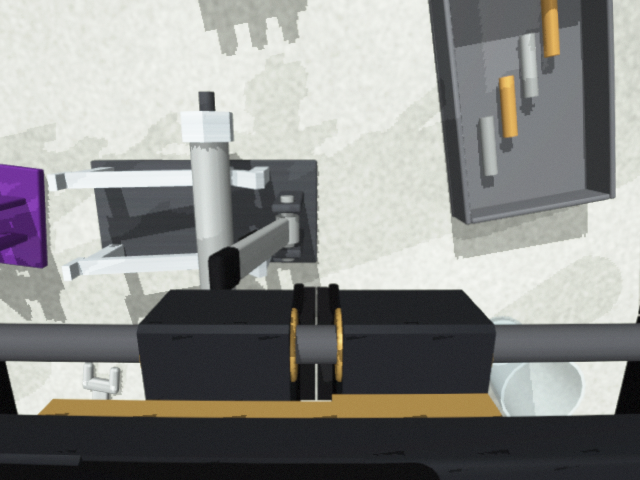

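Call:
carry_out:
  rows:
    - {"offset":[-0.001,0,0.01],"rot":[0,0,0],"gripper":0}
    - {"offset":[0,0,0.02],"rot":[0,0,0],"gripper":0}
    - {"offset":[0,0,0.02],"rot":[0,0,0],"gripper":0}
    - {"offset":[0,0,0.015],"rot":[0,0,0],"gripper":0}
    - {"offset":[0,0,0.008],"rot":[0,0,0],"gripper":0}
    - {"offset":[0,-0.008,0],"rot":[0,0,0],"gripper":0}
    - {"offset":[0,-0.009,0],"rot":[0,0,0],"gripper":0}
    - {"offset":[0,0,0],"rot":[0,0,0],"gripper":0}

```text
time: 14.95
position: [0.6238, 0.1758, 0.1602]
tool_rot: [2.416, 2.007, 0.001]
ft_force: [-1.1, 0.5, 0.6]
grip_width: 0.004
```

```bash
python3 cl.py; python3 - <<'E'
from h import *
d=grab('scene','s9.png')
cv2.imwrite('pics/s9c.png',cv2.resize(d['img'][230:440,320:500,::-1],None,fx=2.8,fy=2.8,interpolation=3))
E
```

```text
14.95 [6.900e+01 1.000e-01 1.602e+02] [-1.1  0.5  0.6] 0.004190715195997793
```

View pics/s9c.png

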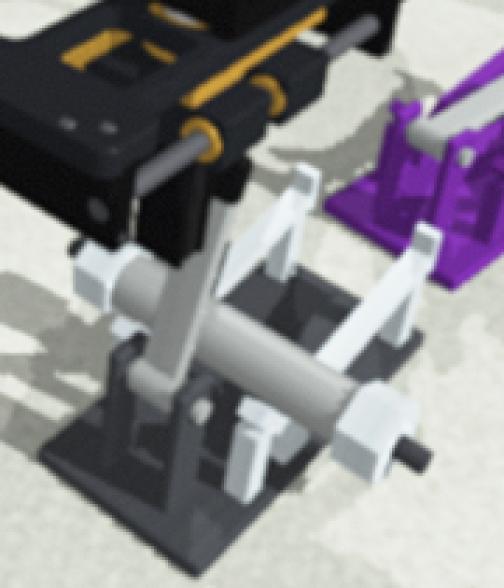

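Call:
carry_out:
  rows:
    - {"offset":[0,-0.0095,0.002],"rot":[0,0,0],"gripper":0}
    - {"offset":[0,-0.008,0.002],"rot":[0,0,0],"gripper":0}
    - {"offset":[0,-0.0074,0.003],"rot":[0,0,0],"gripper":0}
    - {"offset":[0,-0.007,0.0036],"rot":[0,0,0],"gripper":0}
    - {"offset":[0,-0.0068,0.0043],"rot":[0,0,0],"gripper":0}
    - {"offset":[0,-0.0063,0.005],"rot":[0,0,0],"gripper":0}
    - {"offset":[0,0,0],"rot":[0,0,0],"gripper":0}

```text
time: 15.88
position: [0.579, 0.1833, 0.1384]
tool_rot: [-2.417, -2.006, 0.003]
ft_force: [-0.1, -0.3, 0.4]
grip_width: 0.006
```

```bash
python3 cl.py; python3 - <<'E'
from h import *
d=grab('scene','s10.png')
cv2.imwrite('pics/s10c.png',cv2.resize(d['img'][230:440,320:500,::-1],None,fx=2.8,fy=2.8,interpolation=3))
E
```

```text
15.875 [ 23.6  -0.9 138.4] [-0.1 -0.3  0.4] 0.006106517078018463
```

View pics/s10c.png

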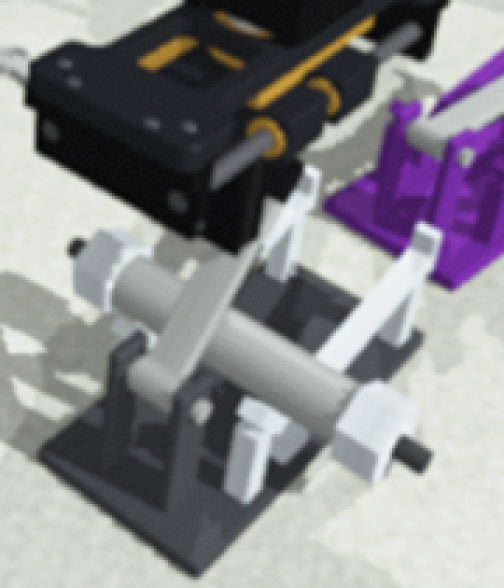

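Call:
carry_out:
  rows:
    - {"offset":[0,-0.0055,0.004],"rot":[0,0,0],"gripper":0}
    - {"offset":[0,-0.005,0.006],"rot":[0,0,0],"gripper":0}
    - {"offset":[0,-0.0045,0.0066],"rot":[0,0,0],"gripper":0}
    - {"offset":[0,-0.0038,0.007],"rot":[0,0,0],"gripper":0}
    - {"offset":[0,-0.003,0.0074],"rot":[0,0,0],"gripper":0}
    - {"offset":[0,-0.0024,0.0076],"rot":[0,0,0],"gripper":0}
    - {"offset":[0,-0.0016,0.005],"rot":[0,0,0],"gripper":0}
    - {"offset":[0,0,0],"rot":[0,0,0],"gripper":0}

```text
time: 16.92
position: [0.5545, 0.1879, 0.0951]
tool_rot: [-2.418, -2.005, 0.001]
ft_force: [-0.3, 0.2, 0.1]
grip_width: 0.007
```

```bash
python3 cl.py
```

```text
16.925 [-1.4 -0.9 95.1] [-0.3  0.2  0.1] 0.0074982879161263226
```

Call:
carry_out:
  rows:
    - {"offset":[0,-0.001,0.003],"rot":[0,0,0],"gripper":0}
    - {"offset":[0,0,0.003],"rot":[0,0,0],"gripper":0}
    - {"offset":[0,0,0.002],"rot":[0,0,0],"gripper":0}
    - {"offset":[0,0,0.001],"rot":[0,0,0],"gripper":0}
    - {"offset":[0,0,0],"rot":[0,0,0],"gripper":0}
    - {"offset":[0,0,0],"rot":[0,0,0],"gripper":0}

```text
time: 17.68
position: [0.5539, 0.1882, 0.0866]
tool_rot: [2.418, 2.005, -0.0]
ft_force: [-0.2, -0.7, -0.0]
grip_width: 0.001
```

```bash
python3 cl.py
```

```text
17.675 [-2.  -0.7 86.6] [-0.2 -0.7 -0. ] 0.0012537970841291664
```

Call:
carry_out:
  rows:
    - {"offset":[0,0,0.001],"rot":[0,0,0],"gripper":0}
    - {"offset":[0,0,0.001],"rot":[0,0,0],"gripper":0}
    - {"offset":[0,0,0],"rot":[0,0,0],"gripper":0}
    - {"offset":[0,0,0],"rot":[0,0,0],"gripper":0}

```text
time: 18.18
position: [0.5538, 0.1882, 0.0846]
tool_rot: [2.418, 2.006, -0.0]
ft_force: [-0.0, 0.7, -0.4]
grip_width: 0.009
```

```bash
python3 cl.py;python3 - <<'E'
from h import *
d=grab('scene','s11.png')
cv2.imwrite('pics/s11c.png',cv2.resize(d['img'][230:440,320:500,::-1],None,fx=2.8,fy=2.8,interpolation=3))
E
```

```text
18.175 [-2.1 -0.7 84.6] [-0.   0.7 -0.4] 0.00869475396074489
```

View pics/s11c.png

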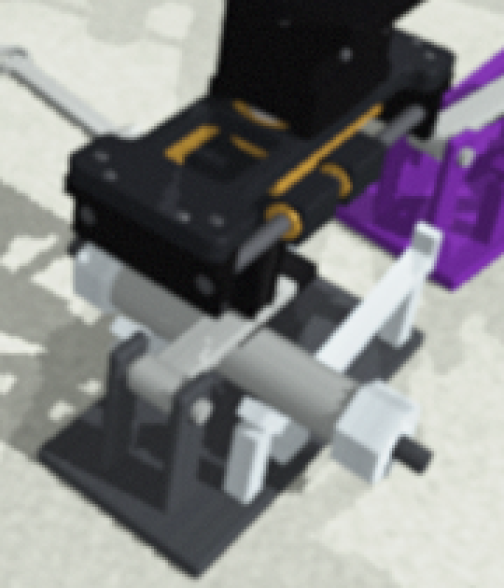

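Call:
carry_out:
  rows:
    - {"offset":[0,0,0.001],"rot":[0,0,0],"gripper":0}
    - {"offset":[0,0,0],"rot":[0,0,0],"gripper":0}
    - {"offset":[0,0,0.001],"rot":[0,0,0],"gripper":0}
    - {"offset":[0,0,0],"rot":[0,0,0],"gripper":0}
    - {"offset":[0,0,0],"rot":[0,0,0],"gripper":0}

```text
time: 18.85
position: [0.5539, 0.1882, 0.0839]
tool_rot: [2.418, 2.005, -0.001]
ft_force: [-3.6, -1.3, 8.6]
grip_width: 0.006
```

Call:
carry_out:
  rows:
    - {"offset":[0,0,0.001],"rot":[0,0,0],"gripper":0}
    - {"offset":[0,0,0],"rot":[0,0,0],"gripper":0}
    - {"offset":[0,0,0],"rot":[0,0,0],"gripper":0}

```text
time: 19.23
position: [0.5539, 0.1883, 0.0838]
tool_rot: [2.417, 2.005, -0.001]
ft_force: [-6.1, -2.4, 15.6]
grip_width: 0.007
```

Firm stop at the level height, so I'm raising the tool clear and checking.

Call:
carry_out:
  rows:
    - {"offset":[0,0,-0.005],"rot":[0,0,0],"gripper":0}
    - {"offset":[0,0,-0.02],"rot":[0,0,0],"gripper":0}
    - {"offset":[0,0,-0.04],"rot":[0,0,0],"gripper":0}
    - {"offset":[0,-0.05,-0.04],"rot":[0,0,0],"gripper":0}
    - {"offset":[0,-0.05,-0.03],"rot":[0,0,0],"gripper":0}
    - {"offset":[0,-0.05,0],"rot":[0,0,0],"gripper":0}
    - {"offset":[0,-0.02,0],"rot":[0,0,0],"gripper":0}
    - {"offset":[0,0,0],"rot":[0,0,0],"gripper":0}
    - {"offset":[0,0,0],"rot":[0,0,0],"gripper":0}

```text
time: 20.35
position: [0.3889, 0.2193, 0.2162]
tool_rot: [2.418, 2.005, 0.002]
ft_force: [0.5, -0.1, -0.6]
grip_width: 0.007
```

```bash
python3 cl.py;python3 - <<'E'
from h import *
from fit import M
p=[.556,.1885,-.187]
d=grab('scene','s12.png')
a=cv2.resize(d['img'][280:440,320:500,::-1],None,fx=3.3,fy=3.3,interpolation=3)
for ang,col in((0,(0,0,255)),(.1,(0,255,0))):
  c,s=np.cos(ang),np.sin(ang)
  X=[(62-112*c+4*s,y,72+112*s+4*c) for y in(-10,10)]+[(62-t*c+4*s,10,72+t*s+4*c) for t in(30,60,90)]
  for q in (proj(d,M(X,p))-[320,280]+.5)*3.3: cv2.circle(a,tuple(int(v) for v in q),3,col,-1)
cv2.imwrite('pics/s12c.png',a)
E
```

```text
20.35 [-169.9   -0.8  216.2] [ 0.5 -0.1 -0.6] 0.006568415819967918
```

View pics/s12c.png

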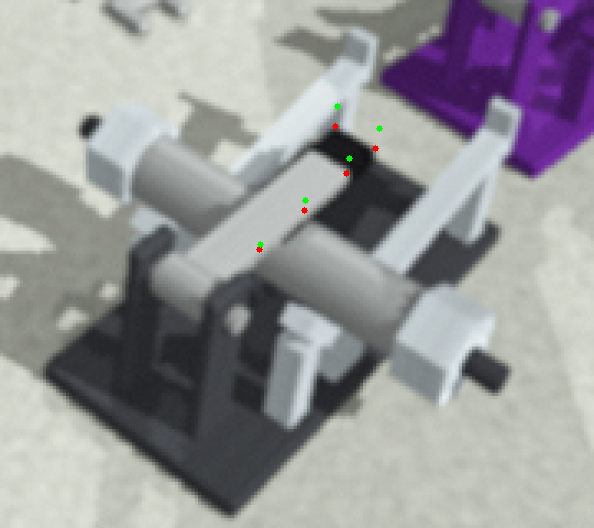

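```bash
python3 -c "
from h import *
print(workorder.close_job(), ctrl.get_state()['time'])"
```

```text
the job is handed in; nothing more can be done
the job is handed in; nothing more can be done
```

The large column is seated in the grey vee cradle with the clamp arm shut on it. I handed the job in at about 20.4 s on the robot's clock, against the 48 s limit.

**What I did:**
- I gripped the column at mid-length and laid it across the rails, at cradle x of about -83 mm instead of -75. The extra 8 mm kept the gripper body clear of the upright clamp arm.
- I opened the fingers part way, and the column rolled against the front finger. When I raised the fingers it rolled down and seated itself.
- I pushed the clamp arm over from its +x side with shut fingers and pressed it down to a firm stop at about 16 N vertical, with the TCP at 84 mm as expected for level.

**Last checks:**
- **Column:** The final scene picture shows it in the vee with both hexagons outside the bars.
- **Clamp arm:** Its edges match the projected points for a level arm to within a few mm. I judged this by eye from the picture and the firm stop, as there is no direct reading of the hinge angle.
- **Robot:** The gripper had backed well clear, with no force on the tool.

**Disagreements:**
- My first scene-only fit of the cradle differed from the top-view fit by a few mm and 1.7°, and the hinge point I had marked in it fitted badly. I relied mainly on the top view, and the wrist view then agreed with it.
- The wrist view also put the column about 3.5 mm further in x than my first estimate. I corrected part of that before the grasp.

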